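# Tap-tone reading of a violin front

### The job

Take a tap-tone reading of the violin front with the fingertips: press the large start button on the grey meter down and let it spring up, then lightly touch the cork pad between the two f-holes and withdraw. Do not press the meter's two small buttons, touch the other two cork pads or push hard on the violin front, and leave everything else on the bench lying and standing where it is; nothing is to be picked up.

Things in the scene. Friction and masses are not known exactly. Their poses are not given: they have to be found in the camera images.
- start_button (a joint): travel of the large button of the tap-tone meter: 0 up, 0.006 m fully down, about 1.5 N to start and 5 N fully down, springs back up. The meter is a grey box with a dial, 100 x 170 x 40 mm, standing to the left or the right of the violin front. Its three buttons stand in one row, all black in metal collars and equally tall (their tops 62 mm above the bench): one large, 30 mm in diameter, at one end of the row, and two small ones, 15 mm, at 48 mm steps along the row
- start_button_top (a point): centre of the top face of the large (start) button, 30 mm in diameter, z up. On the opposite side of the violin front from the meter stands a fixed wooden block with upright gouge handles, 120 mm tall; nothing in the work area is taller
- small_button_a (a joint): travel of the middle, small button (other functions, leave alone): 0 up, 0.006 m down
- small_button_b (a joint): travel of the small button at the other end of the row (leave alone): 0 up, 0.006 m down
- pad_bridge: the cork tap pad between the two f-holes of the violin front, at the bridge place: a disc 32 mm in diameter, 6 mm thick, standing about 4 mm proud of the wood. Origin: centre of its underside, so the top face is 6 mm above it (62 mm above the bench)
- pad_upper: the same cork disc in the narrow (upper) end of the violin front, 119 mm from the bridge pad; leave alone
- pad_lower: the same cork disc in the broad (lower) end of the violin front, 102 mm from the bridge pad; leave alone
- plate_stand: fixed dark wooden stand under the violin front, 70 x 250 x 14 mm with two short posts. Origin: centre of its underside on the bench; its y axis runs along the violin front towards the narrow end. The front (pale wood, 356 mm long, 208 mm wide, underside 45 mm above the bench) lies along it, centred over the stand
- plate (a joint): how far the violin front is pushed down on its soft sprung stand: 0 at rest, stops hard at 0.012 m. It begins to give at about 2 N and then yields about 1.4 mm for each newton (10 N at the stop), and springs back when let go; it cannot move sideways
- varnish_bottle: amber glass varnish bottle, 34 mm diameter, 85 mm tall, standing in the waist of the violin front on its far side; bystander. Origin: centre of its underside
- clamp_spool: wooden spool (clamp part), 32 mm diameter, 62 mm tall, standing in the waist of the violin front on its near side; bystander. Origin: centre of its underside
- neck_blank: violin neck blank of pale wood with a round scroll end, about 225 x 44 x 35 mm, lying beyond the violin front; bystander. Origin: centre of its underside
- hammer: hammer lying beyond the violin front; bystander
- gouge: gouge with a pale wooden handle, 190 mm long, lying on the robot's side of the violin front; bystander
- peg_jar: glass jar with a steel lid, 56 mm diameter, 65 mm tall; bystander. Origin: centre of its underside
- block_plane: small block plane, 120 x 40 x 42 mm; bystander. Origin: centre of its underside
- bridge_blank: bridge blank, a flat pale piece 34 x 44 x 6 mm, lying on the robot's side; bystander. Origin: centre of its underside

How it is judged:
On the way, in this order (a step that is already met when the one before it is completed fails the run):
1. the large start button is pressed down (4 mm or more of its 6 mm) (value of joint start_button above 0.004 m), for 0.05 s.
2. the start button has sprung up again (value of joint start_button below 0.001 m), for 0.05 s.
3. the fingertips touch the cork pad between the f-holes (more than 0.8 N) (contact force between the fingers and pad_bridge above 0.8 N), for 0.05 s.
At the end, for the whole second after the job is handed in: The meter's buttons are all up (within 1 mm), the violin front is back at rest on its stand (within 2 mm) with no finger on it, and every loose thing on the bench lies or stands, at rest, within 20 mm of where it was (value of joint each of start_button, small_button_a, small_button_b below 0.001 m and value of joint plate below 0.002 m and contact force between the fingers and plate_stand below 0.05 N and distance of each of varnish_bottle, clamp_spool, neck_blank, hammer, gouge, peg_jar, block_plane, bridge_blank from where it was at the start of the episode below 0.02 m and linear speed of each of varnish_bottle, clamp_spool, neck_blank, hammer, gouge, peg_jar, block_plane, bridge_blank below 0.02 m/s and angle between each of varnish_bottle, clamp_spool, peg_jar's own z axis and vertical below 0.2 rad); the robot touches nothing.
It fails at once if a small button is pressed (2 mm) (value of joint any of small_button_a, small_button_b above 0.002 m).
It fails at once if one of the other two cork pads is touched (0.5 N) (contact force between the fingers and pad_upper above 0.5 N or contact force between the fingers and pad_lower above 0.5 N).
It fails at once if the violin front is pushed hard (more than 20 N) by the robot (contact force between any of the fingers, the arm and plate_stand above 20 N).
It fails at once if a bystander is moved, carried or lifted (20 mm) (distance of any of varnish_bottle, clamp_spool, neck_blank, hammer, gouge, peg_jar, block_plane, bridge_blank from where it was at the start of the episode above 0.02 m).
It also fails if it takes over 38 s, if anything falls off the work surface, if the arm or the gripper's body presses on something with over 40 N, if the wrist force passes 120 N, or if a joint passes its speed limit or range.

### The arm

A 6-joint arm with a two-finger parallel gripper is mounted at the origin on the work surface. World frame = base frame: x ahead of the robot, y to its left, z up, the work surface at z = 0. Lengths are in m, angles in rad, forces in N, time in s.
With the tool pointing down it reaches from about 0.375 to 0.9 m from the base axis. Payload 3.1 kg.
Tool frame: the origin (TCP) lies between the finger pads; the fingertips stand 14 mm ahead of it and the grasp point (between the pads) lies 5 mm behind it; y points along the fingers, x is the direction in which the jaws open and shut, and the axes are right-handed (so a half turn about y gives the same grasp; the last joint's range is limited). The gripper opens to 87 mm and grips with 3 to 60 N. Pads are 19 mm wide; open, the fingers measure 117 mm over their backs; the gripper's body (75 mm by 190 mm) begins 51 mm behind the grasp point.
Start: joints at [-1.442, 0.527, 1.433, -0, 1.181, -0.178], TCP at [0.189, -0.596, 0.197] pointing down, gripper open.
Joint ranges: [-3.08, 3.08], [-0.75, 2.2], [0.22, 2.44], [-1.43, 4.57], [0, 2.65], [-2.85, 2.85]. Speed limits (rad/s): [2.79, 2.79, 3.14, 3.14, 3.14, 3.14].

### API

Orientations are given as a rotation vector (axis times angle).
In Python, from station import manip gives the robot as it stands.
- The arm moves only by the tool jog_arm, never from a script. Its argument "deltas" is a list that holds one entry, the list of rows, each a list of 7 numbers: the turn, a rotation vector about the tool's x, y, z as a fraction of full scale, then the shift along the tool's x, y, z as a fraction of full scale, then the opening, from -1 (shut) to 1 (fully open). A call has 1 to 10 rows; each row shifts and turns the commanded pose from where the row before left it, along the tool's axes as they then stand; what a row does not reach is not made up. Full scale, the value 1, is 0.02 m for a shift and 90 degrees for a turn. A row lasts 1/8 s, in which the tool goes at most 62.5 mm and 10.7 degrees, less where a joint would pass 70% of its speed; a pose out of reach is approached as far as the arm can. A call with a number of a shift or a turn outside -1 to 1 is refused whole. A call with a gripper value outside its range is refused whole. The fingers move at their own pace and stop on an object; "newtons" is the grip in N (left out, the last holds). Time passes only in rows, so rows that do not move let the fingers close. It gives the time, the measured TCP pose, the force and the opening at its end, in the units of the state.
- manip.get_state(): the state, without advancing time (a new reading comes with each control period).
- manip.get_image(name): name is "scene" or "top"; returns a dict with "img" (400x640x3 uint8, red, green, blue), "camera_matrix" (3x3 intrinsics, pixels), "extrinsics" (4x4, takes a point from camera to world coordinates). Camera axes: x right, y down, z forward; pixel columns grow to the right and rows downward; lengths in m; the calibration is good to about 2 mm. A picture is of the moment at which its call begins. There is no depth.
- manip.sign_off(): hands the job in, once; it reports no verdict.
The state is a dict: "clock": time; "joint_positions": joint angles; "qd": joint speeds; "tau": joint torques, N m; "eef_pos": TCP position; "ee_rot": TCP orientation; "contact_force": force on the tool from outside, world axes, zero at the start; "wrist_torque": the same for the moment, N m; "grip_width": finger opening in m.
Only numpy, scipy, OpenCV 4.12 (cv2) and the standard library are available. Lean on these libraries where they do the work, as an engineer would, in place of code of your own. Each camera call takes 0.05 s, during which the arm holds its last target. There are 200 camera calls.

## Working session

There is one attempt and no reset: what is moved stays moved. The work goes in short steps, Python scripts to look and compute and a tool call to move; the robot and the scene stay as the last step left them, time stands still between calls to the robot, and variables do not carry over. Pictures are saved under pics/ and viewed, about 8 in all and at most 12, crops included, and the job is handed in when it is done.

Besides the shell and the picture viewer there is one more tool, called after "Request:" by a JSON object that holds its "op" and its "data". jog_arm: Moves the arm, as the interface text tells. Its arguments: {"type":"object","properties":{"deltas":{"type":"array"},"newtons":{"type":"number"}},"required":["deltas"]}

```bash
mkdir -p pics; cat > h.py <<'E'
import numpy as np, cv2
from station import manip
def snap(n,f):
    d=manip.get_image(n); cv2.imwrite('pics/'+f,d['img'][:,:,::-1]); np.savez('pics/'+f+'.npz',K=d['camera_matrix'],E=d['extrinsics']); return d
def pt(f,u,v,z):
    c=np.load('pics/'+f+'.npz'); r=c['E'][:3,:3]@np.linalg.solve(c['K'],[u,v,1.]); o=c['E'][:3,3]
    return o+r*(z-o[2])/r[2]
def pix(f,p):
    c=np.load('pics/'+f+'.npz'); q=c['K']@(c['E'][:3,:3].T@(np.array(p)-c['E'][:3,3])); return q[:2]/q[2]
E
python3 - <<'E'
from h import *
snap('top','t0.png');snap('scene','s0.png')
print(manip.get_state())
E
```

```text
{'clock': 0.1, 'joint_positions': array([-1.44150542e+00,  5.28362937e-01,  1.43378214e+00, -4.35202350e-05,
        1.18138419e+00, -1.78468166e-01]), 'qd': array([ 8.76599582e-05, -2.25310367e-03, -3.96976419e-03,  4.49649519e-04,
        5.40292575e-04, -6.90129373e-04]), 'tau': array([-3.75878317e-04, -4.40988028e+01, -1.77150178e+01,  6.36044028e-02,
        5.34323137e-02, -2.61800812e-05]), 'eef_pos': array([ 0.18926864, -0.59490918,  0.1965733 ]), 'ee_rot': array([-1.33781116,  0.98048181, -0.97821832]), 'contact_force': array([ 0.07519085,  0.07205268, -1.10401935]), 'wrist_torque': array([ 0.0286796 , -0.01167175, -0.0028966 ]), 'grip_width': 0.08718279593958671}
```

View pics/t0.png

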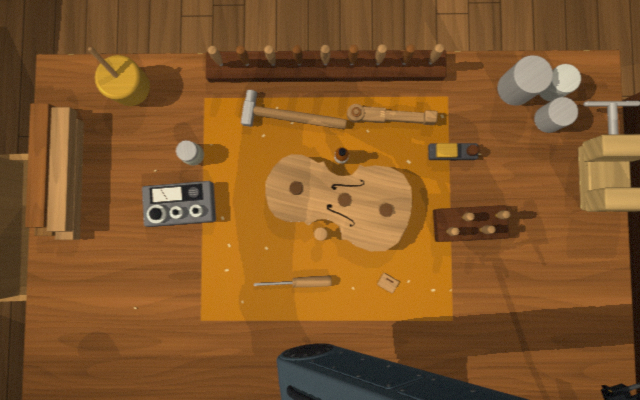

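View pics/s0.png

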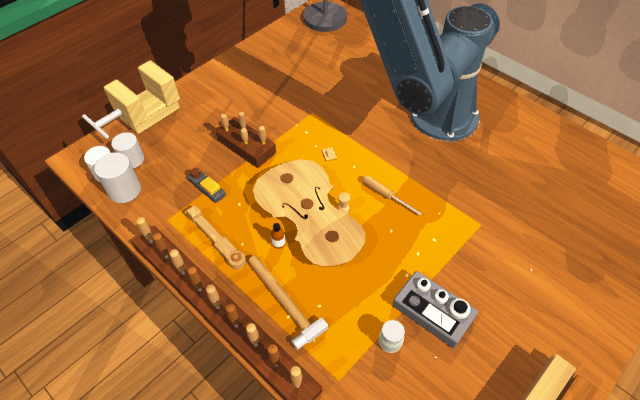

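```bash
python3 - <<'E'
from h import *
from scipy.spatial.transform import Rotation as R
print(R.from_rotvec(manip.get_state()['ee_rot']).as_matrix().round(3))
for f in('t0.png','s0.png'):
  c=np.load('pics/'+f+'.npz');print(c['E'].round(3),c['K'])
E
```

```text
[[ 0.303 -0.     0.953]
 [-0.953  0.002  0.303]
 [-0.002 -1.     0.   ]]
[[-0.002 -0.997  0.071  0.481]
 [-1.     0.003  0.016 -0.002]
 [-0.016 -0.071 -0.997  1.199]
 [ 0.     0.     0.     1.   ]] [[479.05093589   0.         319.08036211]
 [  0.         479.05093589 199.47625605]
 [  0.           0.           1.        ]]
[[-0.688  0.592 -0.419  1.1  ]
 [ 0.726  0.554 -0.409  0.521]
 [-0.01  -0.585 -0.811  1.122]
 [ 0.     0.     0.     1.   ]] [[509.26869661   0.         318.4136733 ]
 [  0.         509.26869661 206.33204069]
 [  0.           0.           1.        ]]
```

The top view shows the meter at left, about (178,204), with its button row at about (156,214), (176,212) and (196,210). The violin front has its pads at (296,188), (344,200) and (387,210), and the gouge block is at (475,223). In the scene view the meter is at (436,305) and its large button seems to be the one at (459,308). I'll enlarge to confirm.

```bash
python3 - <<'E'
import cv2,numpy as np
t=cv2.imread('pics/t0.png');s=cv2.imread('pics/s0.png')
r=lambda im,x,y:cv2.resize(im[y:y+45,x:x+60],None,fx=6.6666,fy=6.6666,interpolation=cv2.INTER_CUBIC)
g=np.vstack([np.hstack([r(t,140,180),r(s,415,270)]),np.hstack([r(t,315,178),r(s,277,182)])]);print(g.shape)
cv2.imwrite('pics/c0.png',g)
E
```

```text
(600, 800, 3)
```

View pics/c0.png

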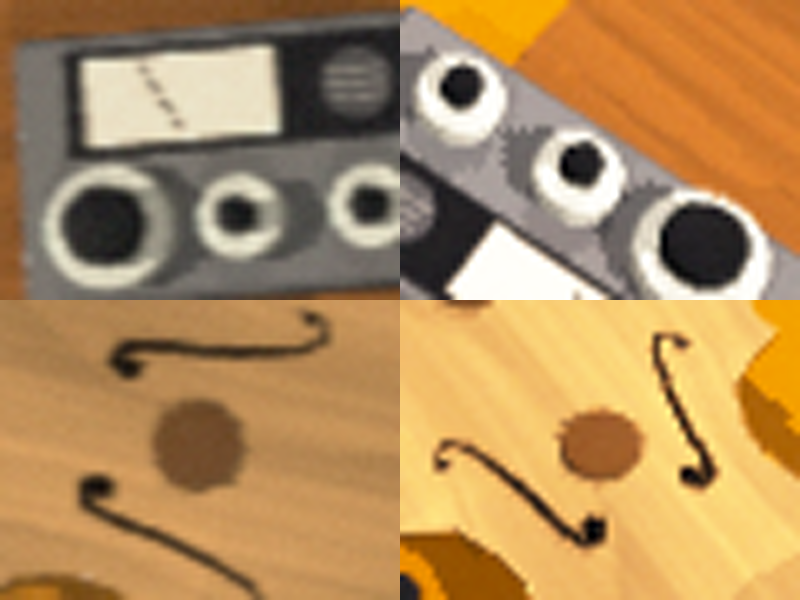

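The crop shows the large button at top pixel (155,213) and scene pixel (460.5,306.5), and the bridge pad at top (344.5,199.5) and scene (306.6,203.5).

```bash
python3 - <<'E'
from h import *
for n,a,b in [('start',(155.05,213.2),(460.4,306.4)),('small a',(175.1,211.7),(441.5,294.4)),('smallb',(195.5,210.2),(423.8,282.5)),('pad',(344.4,199.5),(306.6,203.5)),]:
  p,q=pt('t0.png',*a,.062),pt('s0.png',*b,.062); print(n,p.round(4),q.round(4))
for n,a in [('upper',(296,188)),('lower',(387,210)),]: print(n,pt('t0.png',*a,.062).round(4))
for n,a,z in [('bottle',(342,154),.085),('spool',(320,232),.062),('jar',(187,150),.065)]: print(n,pt('t0.png',*a,z).round(4))
E
```

```text
start [0.531  0.4072 0.062 ] [0.5363 0.4089 0.062 ]
small a [0.5344 0.3591 0.062 ] [0.5409 0.3609 0.062 ]
smallb [0.5379 0.3103 0.062 ] [0.5441 0.3135 0.062 ]
pad [ 0.5623 -0.0447  0.062 ] [ 0.5671 -0.0424  0.062 ]
upper [0.5901 0.0704 0.062 ]
lower [ 0.537  -0.1455  0.062 ]
bottle [ 0.6676 -0.0389  0.085 ]
spool [0.4853 0.0134 0.062 ]
jar [0.6825 0.3323 0.065 ]
```

Both views agree to about 6 mm and the sizes fit: the buttons are 48 mm apart and the pads 118 mm. I'll use start (0.534, 0.408) and pad (0.565, -0.043). Next I shut the gripper and go over at height.

Request:
{"op": "jog_arm", "data": {"deltas": [[[0,0,0,-1,0,1,-1],[0,0,0,-1,0,1,-1],[0,0,0,-1,0,1,-1],[0,0,0,-1,0,1,-1],[0,0,0,-1,0,1,-1],[0,0,0,-1,0,1,-1],[0,0,0,-1,0,1,-1],[0,0,0,-1,0,1,-1],[0,0,0,-1,0,1,-1],[0,0,0,-1,0,1,-1]]], "newtons": 10}}

```text
clock: 1.35
eef_pos: [0.3196, -0.3433, 0.1972]
ee_rot: [-1.339, 0.98, -0.979]
contact_force: [0.7, -0.7, -0.5]
grip_width: 0.0016
```

Request:
{"op": "jog_arm", "data": {"deltas": [[[0,0,0,-1,0,1,-1],[0,0,0,-1,0,1,-1],[0,0,0,-1,0,1,-1],[0,0,0,-1,0,1,-1],[0,0,0,-1,0,1,-1],[0,0,0,-1,0,1,-1],[0,0,0,-1,0,1,-1],[0,0,0,-1,0,1,-1],[0,0,0,-1,0,1,-1],[0,0,0,-1,0,1,-1]]]}}

```text
clock: 2.6
eef_pos: [0.4495, -0.0922, 0.1972]
ee_rot: [-1.339, 0.98, -0.979]
contact_force: [0.6, 0.2, 0.1]
grip_width: 0.0005
```

Request:
{"op": "jog_arm", "data": {"deltas": [[[0,0,0,-1,0,1,-1],[0,0,0,-1,0,1,-1],[0,0,0,-1,0,1,-1],[0,0,0,-1,0,1,-1],[0,0,0,-1,0,1,-1],[0,0,0,-1,0,1,-1],[0,0,0,-1,0,1,-1],[0,0,0,-1,0,1,-1],[0,0,0,-1,0,1,-1],[0,0,0,-1,0,1,-1]]]}}

```text
clock: 3.85
eef_pos: [0.5794, 0.1588, 0.197]
ee_rot: [-1.34, 0.98, -0.979]
contact_force: [-0.6, -0.7, -0.0]
grip_width: 0.0005
```

Request:
{"op": "jog_arm", "data": {"deltas": [[[0,0,0,-1,0,0.16,-1],[0,0,0,-1,0,0.16,-1],[0,0,0,-1,0,0.16,-1],[0,0,0,-1,0,0.16,-1],[0,0,0,-1,0,0.16,-1],[0,0,0,-1,0,0.16,-1],[0,0,0,-1,0,0.16,-1],[0,0,0,-1,0,0.16,-1],[0,0,0,-1,0,0.16,-1],[0,0,0,-1,0,0.16,-1]]]}}

```text
clock: 5.1
eef_pos: [0.5491, 0.3596, 0.1974]
ee_rot: [-1.339, 0.979, -0.98]
contact_force: [0.1, -0.2, 0.3]
grip_width: 0.0005
```

Request:
{"op": "jog_arm", "data": {"deltas": [[[0,0,0,-0.9,0,0,-1],[0,0,0,-0.9,0,0,-1],[0,0,0,-0.76,0,0,-1],[0,0,0,0,1,0,-1],[0,0,0,0,1,0,-1],[0,0,0,0,1,0,-1],[0,0,0,0,1,0,-1],[0,0,0,0,1,0,-1],[0,0,0,0,0,0,-1]]]}}

```text
clock: 6.22
eef_pos: [0.5324, 0.4066, 0.0957]
ee_rot: [-1.343, 0.982, -0.979]
contact_force: [-0.6, -0.1, 0.0]
grip_width: 0.0004
```

```bash
python3 - <<'E'
from h import *
a=snap('scene','s1.png')['img'];b=snap('top','t1.png')['img']
r=lambda im,x,y:cv2.resize(im[y:y+90,x:x+80],None,fx=5,fy=5,interpolation=cv2.INTER_CUBIC)
cv2.imwrite('pics/c1.png',np.hstack([r(a,410,240),r(b,130,160)])[:,:,::-1])
p=manip.get_state()['eef_pos'];print(p)
print('tip pix',pix('s1.png',p-[0,0,.014]),'btn avg pix',pix('s1.png',[.534,.408,.062]),'tip in top',pix('t1.png',p-[0,0,.014]))
E
```

```text
[0.53407603 0.40742096 0.09785075]
tip pix [462.52930142 301.08701081] btn avg pix [460.63246768 305.45863877] tip in top [151.63682294 211.4782258 ]
```

View pics/c1.png

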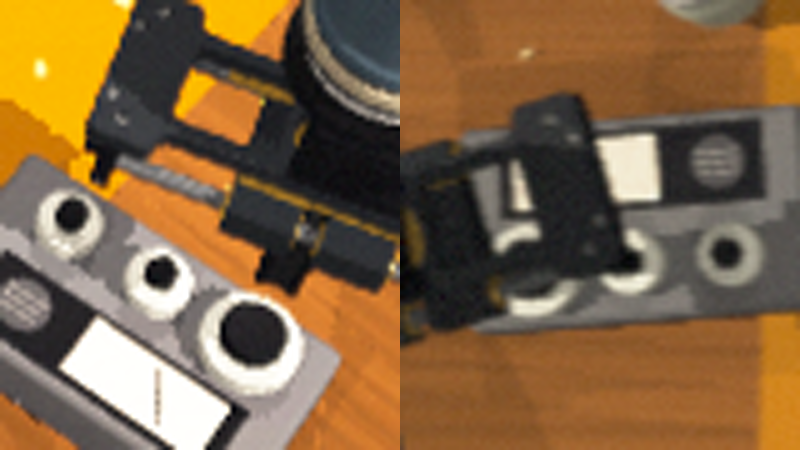

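The button at crop (255,335) is still unoccluded and the fingers look off to the side. I'll view the full pictures before going further.

```bash
python3 - <<'E'
import cv2,numpy as np
a=cv2.imread('pics/s1.png')[180:330,380:580];b=cv2.imread('pics/t1.png')[120:270,80:280]
cv2.imwrite('pics/c2.png',np.hstack([cv2.resize(x,(400,300),interpolation=cv2.INTER_CUBIC) for x in(a,b)]))
E
```

```text
(no output)
```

View pics/c2.png

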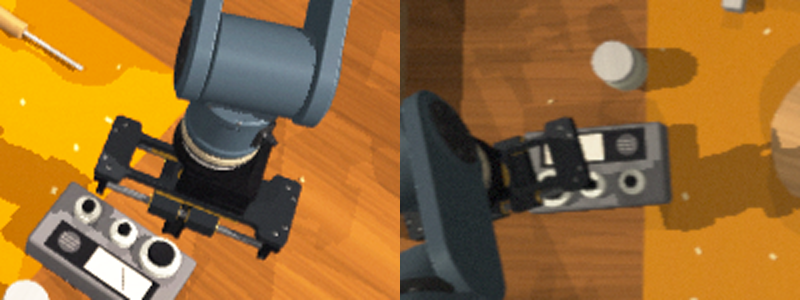

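```bash
python3 - <<'E'
from h import *
from scipy.spatial.transform import Rotation as R
s=manip.get_state();M=R.from_rotvec(s['ee_rot']).as_matrix();p=s['eef_pos'];print(p,s['joint_positions'].round(3),s['clock'])
out=[]
for f,x0,y0 in(('s1.png',415,230),('t1.png',115,160)):
  im=cv2.resize(cv2.imread('pics/'+f)[y0:y0+90,x0:x0+80],None,fx=5,fy=5,interpolation=cv2.INTER_CUBIC)
  def poly(pts,c): cv2.polylines(im,[np.array([(pix(f,q)-[x0,y0]+.5)*5 for q in pts]).astype(int)],True,c,1)
  def rect(hx,hz,y,c): poly([p+M@[a*hx,y,b*hz] for a,b in((1,1),(1,-1),(-1,-1),(-1,1))],c)
  rect(.015,.0095,.014,(0,0,255)); rect(.095,.0375,-.056,(0,255,0)); rect(.015,.0095,-.02,(255,0,255))
  th=np.linspace(0,6.28,30); poly([[.534+.015*np.cos(t),.408+.015*np.sin(t),.062] for t in th],(255,255,0))
  out.append(im)
cv2.imwrite('pics/c3.png',np.hstack(out))
E
```

```text
[0.53407603 0.40742096 0.09785075] [ 0.486  0.703  1.391 -0.     1.047  1.749] 6.325
```

View pics/c3.png

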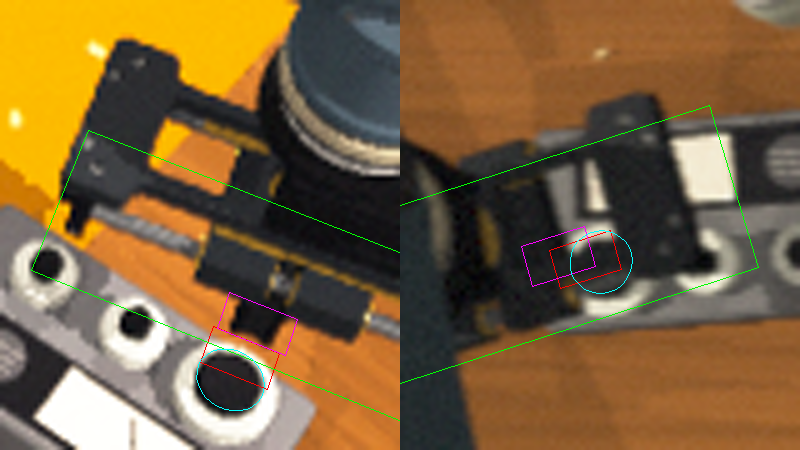

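The overlay puts the fingertip, by its reported pose, over the button (red against cyan). The drawn finger seems to end about 30–40 mm higher in the scene view. I'll go down a bit more and check by eye and force.

Request:
{"op": "jog_arm", "data": {"deltas": [[[0,0,0,0,0.4,0,-1],[0,0,0,0,0.4,0,-1],[0,0,0,0,0,0,-1]]]}}

```text
clock: 6.7
eef_pos: [0.5331, 0.4067, 0.0806]
ee_rot: [-1.341, 0.98, -0.979]
contact_force: [-0.2, 0.1, -0.2]
grip_width: 0.0004
```

```bash
cat > ov.py <<'E'
from h import *
from scipy.spatial.transform import Rotation as R
def ov(tag,boxes):
  a=snap('scene',f's{tag}.png');s=manip.get_state();b=snap('top',f't{tag}.png')
  M=R.from_rotvec(s['ee_rot']).as_matrix();p=s['eef_pos'];print(p,s['contact_force'])
  out=[]
  for f,(x0,y0) in zip((f's{tag}.png',f't{tag}.png'),boxes):
    im=cv2.resize(cv2.imread('pics/'+f)[y0:y0+90,x0:x0+80],None,fx=5,fy=5,interpolation=cv2.INTER_CUBIC)
    q=[p+M@[i*.015,.014,j*.0095] for i,j in((1,1),(1,-1),(-1,-1),(-1,1))]
    cv2.polylines(im,[np.array([(pix(f,k)-[x0,y0]+.5)*5 for k in q]).astype(int)],True,(0,0,255),1)
    out.append(im)
  cv2.imwrite(f'pics/c{tag}.png',np.hstack(out))
E
python3 -c "
from ov import *
ov('4',((415,230),(115,160)))"
```

```text
[0.53349488 0.40688013 0.08103203] [-0.55341614 -0.27871303 -0.82749706]
```

View pics/c4.png

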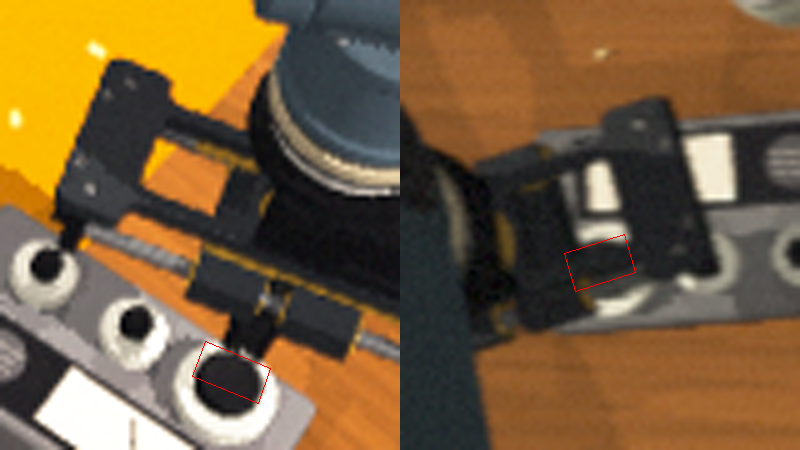

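The finger seems to end higher than the stated tip, and the long gripper body hangs over the small button at crop (45,265). So I'll raise a little and turn the body across the button row before pressing.

Request:
{"op": "jog_arm", "data": {"deltas": [[[0,0,0,0,-1,0,-1],[0,-0.106,0,0,0,0,-1],[0,-0.106,0,0,0,0,-1],[0,-0.106,0,0,0,0,-1],[0,-0.106,0,0,0,0,-1],[0,-0.106,0,0,0,0,-1],[0,-0.106,0,0,0,0,-1],[0,-0.106,0,0,0,0,-1],[0,-0.106,0,0,0,0,-1],[0,0,0,0,0,0,-1]]]}}

```text
clock: 8.05
eef_pos: [0.5346, 0.4075, 0.1032]
ee_rot: [-1.569, -0.054, 0.051]
contact_force: [0.2, -0.1, 0.1]
grip_width: 0.0005
```

Request:
{"op": "jog_arm", "data": {"deltas": [[[0,0,0,0,0.7,0,-1],[0,0,0,0,0.4,0,-1],[0,0,0,0,0,0,-1]]]}}

```text
clock: 8.43
eef_pos: [0.5328, 0.4065, 0.0779]
ee_rot: [-1.571, -0.052, 0.056]
contact_force: [0.3, -0.7, 0.2]
grip_width: 0.0006
```

```bash
python3 -c "
from ov import *
ov('5',((415,230),(115,160)))"
```

```text
[0.53332637 0.40678331 0.07850855] [ 0.04456972  0.02313271 -0.46809894]
```

View pics/c5.png

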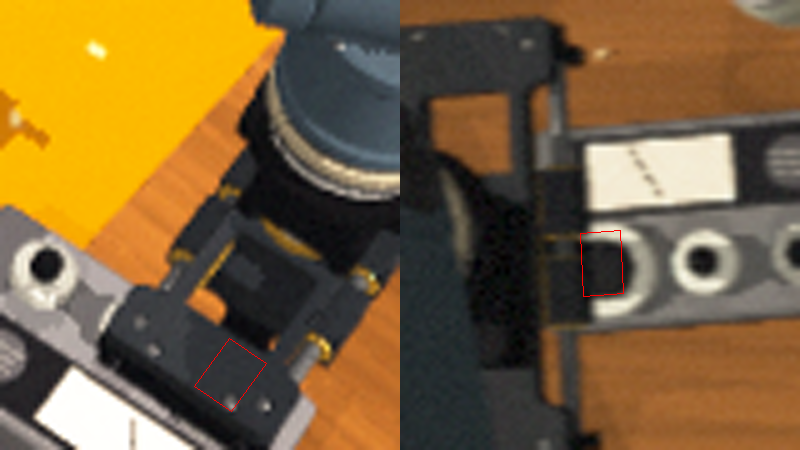

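Now the body is clear of the small buttons, at (700,262) and (795,255) in the crop, and the red tip outline lies over the start button. I'll press slowly while watching the force.

Request:
{"op": "jog_arm", "data": {"deltas": [[[0,0,0,0,0.15,0,-1],[0,0,0,0,0.15,0,-1],[0,0,0,0,0,0,-1]]]}}

```text
clock: 8.9
eef_pos: [0.5336, 0.407, 0.0732]
ee_rot: [-1.57, -0.054, 0.055]
contact_force: [0.1, 0.4, -0.7]
grip_width: 0.0006
```

Request:
{"op": "jog_arm", "data": {"deltas": [[[0,0,0,0,0.15,0,-1],[0,0,0,0,0,0,-1]]]}}

```text
clock: 9.15
eef_pos: [0.5336, 0.407, 0.0702]
ee_rot: [-1.57, -0.054, 0.055]
contact_force: [0.3, 0.2, 0.6]
grip_width: 0.0005
```

Request:
{"op": "jog_arm", "data": {"deltas": [[[0,0,0,0,0.15,0,-1],[0,0,0,0,0,0,-1]]]}}

```text
clock: 9.4
eef_pos: [0.5336, 0.4069, 0.0671]
ee_rot: [-1.57, -0.054, 0.055]
contact_force: [-0.7, -0.7, 0.5]
grip_width: 0.0006
```

Request:
{"op": "jog_arm", "data": {"deltas": [[[0,0,0,0,0.15,0,-1],[0,0,0,0,0,0,-1]]]}}

```text
clock: 9.65
eef_pos: [0.5336, 0.4069, 0.0641]
ee_rot: [-1.57, -0.054, 0.055]
contact_force: [0.5, -0.2, -0.1]
grip_width: 0.0004
```

```bash
python3 - <<'E'
from h import *
a=snap('scene','s6.png')['img'][225:325,405:505];b=snap('top','t6.png')['img'][160:260,105:205]
cv2.imwrite('pics/c6.png',np.hstack([cv2.resize(cv2.convertScaleAbs(x,alpha=1.5,beta=25),(400,400),interpolation=cv2.INTER_CUBIC) for x in(a,b)])[:,:,::-1])
s=manip.get_state();p=s['eef_pos'];print(p,s['contact_force'])
for z in(.014,-.02):
  q=p-[0,0,z]; print((pix('s6.png',q)-[405,225])*4,(pix('t6.png',q)-[105,160])*4+[400,0])
E
```

```text
[0.53376421 0.40708231 0.06438718] [0.38294271 0.15395367 0.15585663]
[216.97170824 329.30292796] [607.32458895 208.98680695]
[230.13570119 303.16128633] [586.77643665 206.40132324]
```

View pics/c6.png

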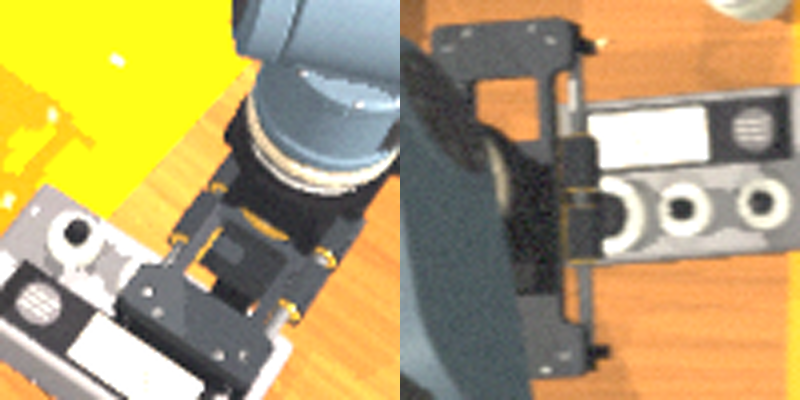

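No contact yet, and the button at (607,213) in the top crop is not covered. The finger does end well above the stated tip, by about 30 mm. Its xy still agrees, so I'll keep going down under force watch; the body still has about 60 mm of clearance.

Request:
{"op": "jog_arm", "data": {"deltas": [[[0,0,0,0,0.2,0,-1],[0,0,0,0,0,0,-1]]]}}

```text
clock: 10.0
eef_pos: [0.5335, 0.4069, 0.06]
ee_rot: [-1.571, -0.054, 0.055]
contact_force: [1.1, -0.5, 0.3]
grip_width: 0.0006
```

Request:
{"op": "jog_arm", "data": {"deltas": [[[0,0,0,0,0.2,0,-1],[0,0,0,0,0,0,-1]]]}}

```text
clock: 10.25
eef_pos: [0.5335, 0.4069, 0.056]
ee_rot: [-1.571, -0.054, 0.055]
contact_force: [-0.3, -0.3, -0.1]
grip_width: 0.0005
```

Request:
{"op": "jog_arm", "data": {"deltas": [[[0,0,0,0,0.15,0,-1],[0,0,0,0,0,0,-1]]]}}

```text
clock: 10.5
eef_pos: [0.5336, 0.4069, 0.0532]
ee_rot: [-1.57, -0.054, 0.055]
contact_force: [-0.6, 0.1, 0.6]
grip_width: 0.0008
```

Request:
{"op": "jog_arm", "data": {"deltas": [[[0,0,0,0,0.15,0,-1],[0,0,0,0,0,0,-1]]]}}

```text
clock: 10.75
eef_pos: [0.5336, 0.4069, 0.0501]
ee_rot: [-1.57, -0.054, 0.055]
contact_force: [-0.1, 0.3, -0.4]
grip_width: 0.0001
```

Request:
{"op": "jog_arm", "data": {"deltas": [[[0,0,0,0,0.15,0,-1],[0,0,0,0,0,0,-1]]]}}

```text
clock: 11.0
eef_pos: [0.5335, 0.4069, 0.0471]
ee_rot: [-1.57, -0.054, 0.055]
contact_force: [-0.3, -0.8, 0.0]
grip_width: 0.0006
```

Request:
{"op": "jog_arm", "data": {"deltas": [[[0,0,0,0,0.15,0,-1],[0,0,0,0,0,0,-1]]]}}

```text
clock: 11.25
eef_pos: [0.5336, 0.4069, 0.0441]
ee_rot: [-1.57, -0.054, 0.055]
contact_force: [0.6, -0.6, 0.7]
grip_width: 0.0001
```

Request:
{"op": "jog_arm", "data": {"deltas": [[[0,0,0,0,0.1,0,-1],[0,0,0,0,0,0,-1]]]}}

```text
clock: 11.5
eef_pos: [0.5337, 0.407, 0.0423]
ee_rot: [-1.57, -0.054, 0.054]
contact_force: [0.1, -0.1, -0.2]
grip_width: -0.0002
```

```bash
python3 - <<'E'
from h import *
a=snap('scene','s7.png')['img'][225:325,405:505];b=snap('top','t7.png')['img'][160:260,105:205]
cv2.imwrite('pics/c7.png',np.hstack([cv2.resize(cv2.convertScaleAbs(x,alpha=1.5,beta=25),(400,400),interpolation=cv2.INTER_CUBIC) for x in(a,b)])[:,:,::-1])
s=manip.get_state();p=s['eef_pos'];print(p,s['contact_force'],s['wrist_torque'])
E
```

```text
[0.53382143 0.4070691  0.04243979] [-0.08235411 -0.31468655 -0.14250112] [ 0.00269222 -0.15674343 -0.03103267]
```

View pics/c7.png

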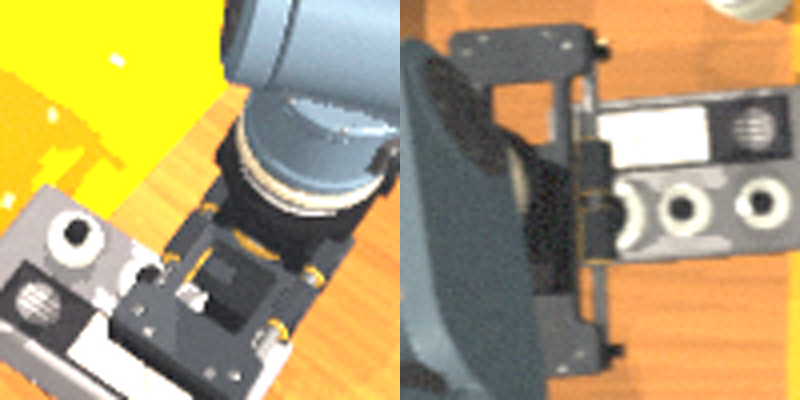

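The start button is only partly visible beside the carriage, at crop (630,210), and there is still no contact. I'll triangulate the gripper's front plate in both views to see where the hand really is.

```bash
python3 - <<'E'
from h import *
def tri(f1,a,f2,b):
  A=[];r=[]
  for f,(u,v) in((f1,a),(f2,b)):
    c=np.load('pics/'+f+'.npz');d=c['E'][:3,:3]@np.linalg.solve(c['K'],[u,v,1.]);d/=np.linalg.norm(d);P=np.eye(3)-np.outer(d,d);A.append(P);r.append(P@c['E'][:3,3])
  x=np.linalg.lstsq(np.vstack(A),np.hstack(r),rcond=None)[0]; return x.round(4),(pix(f1,x)-a).round(2),(pix(f2,x)-b).round(2)
S=lambda x,y:(405+x/4-.4,225+y/4-.4); T=lambda x,y:(105+(x-400)/4-.4,160+y/4-.4)
print('plate ctr',tri('s6.png',S(190,329.5),'t6.png',T(503,38)))
print('right bolts',tri('s6.png',S(152.5,302.5),'t6.png',T(549.5,35)))
print('left bolts',tri('s6.png',S(228,356.5),'t6.png',T(457,41.5)))
# first-picture orientation check of finger bottom centre (c4: scene crop 250,345)
p=np.array([.5331,.4067,.0806])
for z in(.07,.08,.09,.10,.11): print(z,pt('s4.png',415+250/5-.4,230+345/5-.4,z).round(4))
print('button tri',tri('s0.png',(460.4,306.4),'t0.png',(155.05,213.2)),'pad',tri('s0.png',(306.6,203.5),'t0.png',(344.4,199.5)))
E
```

```text
plate ctr (array([0.6193, 0.4127, 0.1966]), array([ 0.47, -0.01]), array([ 0.36, -0.25]))
right bolts (array([0.6202, 0.3897, 0.195 ]), array([-0.26,  0.01]), array([-0.2 ,  0.14]))
left bolts (array([0.6182, 0.4353, 0.198 ]), array([ 1.22, -0.05]), array([ 0.94, -0.63]))
0.07 [0.5183 0.4058 0.07  ]
0.08 [0.5238 0.4069 0.08  ]
0.09 [0.5293 0.408  0.09  ]
0.1 [0.5349 0.4091 0.1   ]
0.11 [0.5404 0.4102 0.11  ]
button tri (array([0.5318, 0.4089, 0.055 ]), array([ 0.44, -0.02]), array([ 0.34, -0.24])) pad (array([ 0.5632, -0.0455,  0.0551]), array([0.26, 0.02]), array([ 0.21, -0.19]))
```

The hand's xy is right. The drawn fingertip lies about 20–26 mm behind the TCP, so contact should come near TCP z of 0.036–0.040. Going on down.

Request:
{"op": "jog_arm", "data": {"deltas": [[[0,0,0,0,0.1,0,-1],[0,0,0,0,0,0,-1]]]}}

```text
clock: 11.85
eef_pos: [0.5336, 0.407, 0.0403]
ee_rot: [-1.57, -0.054, 0.055]
contact_force: [-0.7, -0.2, -0.2]
grip_width: 0.0007
```

Request:
{"op": "jog_arm", "data": {"deltas": [[[0,0,0,0,0.1,0,-1],[0,0,0,0,0,0,-1]]]}}

```text
clock: 12.1
eef_pos: [0.5336, 0.407, 0.0382]
ee_rot: [-1.57, -0.054, 0.055]
contact_force: [0.4, -0.4, -0.0]
grip_width: 0.0005
```

Request:
{"op": "jog_arm", "data": {"deltas": [[[0,0,0,0,0.1,0,-1],[0,0,0,0,0,0,-1]]]}}

```text
clock: 12.35
eef_pos: [0.5339, 0.4072, 0.0366]
ee_rot: [-1.57, -0.055, 0.054]
contact_force: [-0.4, -0.0, 1.7]
grip_width: 0.0003
```

Contact at TCP z of about 0.037. Pressing.

Request:
{"op": "jog_arm", "data": {"deltas": [[[0,0,0,0,0.13,0,-1],[0,0,0,0,0.13,0,-1],[0,0,0,0,0,0,-1]]]}}

```text
clock: 12.72
eef_pos: [0.534, 0.4072, 0.0315]
ee_rot: [-1.57, -0.055, 0.054]
contact_force: [-0.6, -0.1, 4.8]
grip_width: 0.0006
```

Request:
{"op": "jog_arm", "data": {"deltas": [[[0,0,0,0,0.06,0,-1],[0,0,0,0,0,0,-1]]]}}

```text
clock: 12.98
eef_pos: [0.534, 0.4072, 0.0313]
ee_rot: [-1.57, -0.055, 0.054]
contact_force: [-2.0, -1.3, 8.9]
grip_width: 0.0006
```

```bash
python3 - <<'E'
from h import *
from scipy.spatial.transform import Rotation as R
s=manip.get_state();print(s['contact_force'],s['eef_pos']);M=R.from_rotvec(s['ee_rot']).as_matrix()
print(M.round(3)); print(M.T@(np.array([.564,-.044,s['eef_pos'][2]])-s['eef_pos']))
E
```

```text
[-2.0282281  -1.31042038  8.94264468] [0.5340002  0.40722091 0.03129161]
[[ 0.998  0.001 -0.069]
 [ 0.069  0.     0.998]
 [ 0.001 -1.     0.   ]]
[-1.25544844e-03 -1.09463295e-04 -4.52215333e-01]
```

Fully down (8.9 N, at its stop). Now release, rise, and travel over to the bridge pad.

Request:
{"op": "jog_arm", "data": {"deltas": [[[0,0,0,0,-0.5,0,-1],[0,0,0,0,-1,0,-1],[0,0,0,0,-1,0,-1],[0,0,0,0,-1,0,-1],[0,0,0,0,-1,0,-1],[0,0,0,0,0,-1,-1],[0,0,0,0,0,-1,-1],[0,0,0,0,0,-1,-1],[0,0,0,0,0,-1,-1],[0,0,0,0,0,-1,-1]]]}}

```text
clock: 14.22
eef_pos: [0.5407, 0.3055, 0.1196]
ee_rot: [-1.57, -0.053, 0.054]
contact_force: [0.6, 0.2, -0.2]
grip_width: 0.0006
```

Request:
{"op": "jog_arm", "data": {"deltas": [[[0,0,0,0,0,-1,-1],[0,0,0,0,0,-1,-1],[0,0,0,0,0,-1,-1],[0,0,0,0,0,-1,-1],[0,0,0,0,0,-1,-1],[0,0,0,0,0,-1,-1],[0,0,0,0,0,-1,-1],[0,0,0,0,0,-1,-1],[0,0,0,0,0,-1,-1],[0,0,0,0,0,-1,-1]]]}}

```text
clock: 15.48
eef_pos: [0.5546, 0.1065, 0.1201]
ee_rot: [-1.57, -0.054, 0.054]
contact_force: [0.4, 0.4, -0.3]
grip_width: 0.0003
```

Request:
{"op": "jog_arm", "data": {"deltas": [[[0,0,0,0,0,-1,-1],[0,0,0,0,0,-1,-1],[0,0,0,0,0,-1,-1],[0,0,0,0,0,-1,-1],[0,0,0,0,0,-1,-1],[0,0,0,0,0,-1,-1],[0,0,0,0,0,-1,-1],[0,0,0,0,0,-0.6,-1],[0,-0.1,0,0,0,0,-1],[0,-0.1,0,0,0,0,-1]]]}}

```text
clock: 16.73
eef_pos: [0.5649, -0.0443, 0.12]
ee_rot: [-1.549, -0.304, 0.304]
contact_force: [-0.6, 0.3, 0.1]
grip_width: 0.0006
```

Request:
{"op": "jog_arm", "data": {"deltas": [[[0,-0.1,0,0,0,0,-1],[0,-0.1,0,0,0,0,-1],[0,0,0,0,1,0,-1],[0,0,0,0,1,0,-1],[0,0,0,0,0.6,0,-1],[0,0,0,0,0,0,-1]]]}}

```text
clock: 17.48
eef_pos: [0.5643, -0.0437, 0.0672]
ee_rot: [-1.5, -0.544, 0.547]
contact_force: [-0.2, 0.6, 0.4]
grip_width: 0.0003
```

```bash
python3 - <<'E'
from h import *
a=snap('scene','s8.png')['img'][130:260,240:370];b=snap('top','t8.png')['img'][130:260,270:400]
cv2.imwrite('pics/c8.png',np.hstack([cv2.resize(cv2.convertScaleAbs(x,alpha=1.4,beta=20),(400,400),interpolation=cv2.INTER_CUBIC) for x in(a,b)])[:,:,::-1])
s=manip.get_state();p=s['eef_pos'];k=400/130
q=p+[0,0,.025]
print(p,s['contact_force'],'tip px',(pix('s8.png',q)-[240,130])*k,(pix('t8.png',q)-[270,130])*k+[400,0],'pad',k*(np.array([306.6,203.5])-[240,130]),k*(np.array([344.4,199.5])-[270,130])+[400,0])
E
```

```text
[ 0.56537676 -0.04397756  0.06838913] [ 0.39388978 -0.71385352 -0.80601611] tip px [203.86840738 201.36061796] [629.40855621 206.7377326 ] pad [204.92307692 226.15384615] [628.92307692 213.84615385]
```

View pics/c8.png

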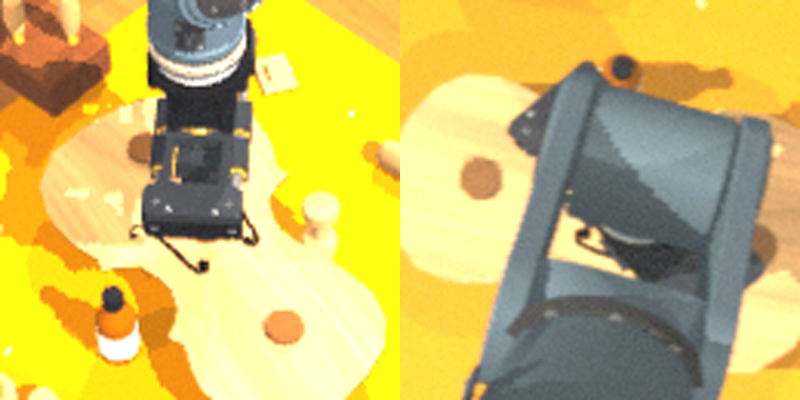

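The hand is over the bridge pad (predicted tip at crop (204,201), pad at (205,226)), clear of the bottle, spool and outer pads. Going down gently.

Request:
{"op": "jog_arm", "data": {"deltas": [[[0,0,0,0,0.7,0,-1],[0,0,0,0,0.5,0,-1],[0,0,0,0,0,0,-1]]]}}

```text
clock: 17.95
eef_pos: [0.564, -0.0436, 0.0429]
ee_rot: [-1.5, -0.544, 0.547]
contact_force: [-0.5, -0.2, -0.2]
grip_width: 0.0003
```

Request:
{"op": "jog_arm", "data": {"deltas": [[[0,0,0,0,0.1,0,-1],[0,0,0,0,0.1,0,-1],[0,0,0,0,0,0,-1]]]}}

```text
clock: 18.32
eef_pos: [0.565, -0.0439, 0.0401]
ee_rot: [-1.501, -0.546, 0.546]
contact_force: [0.4, -0.5, -0.5]
grip_width: 0.0007
```

Request:
{"op": "jog_arm", "data": {"deltas": [[[0,0,0,0,0.1,0,-1],[0,0,0,0,0,0,-1]]]}}

```text
clock: 18.58
eef_pos: [0.5649, -0.0438, 0.038]
ee_rot: [-1.501, -0.546, 0.546]
contact_force: [-0.0, -0.2, -0.1]
grip_width: 0.0007
```

Request:
{"op": "jog_arm", "data": {"deltas": [[[0,0,0,0,0.1,0,-1],[0,0,0,0,0,0,-1]]]}}

```text
clock: 18.82
eef_pos: [0.5651, -0.0439, 0.0362]
ee_rot: [-1.501, -0.546, 0.545]
contact_force: [-0.8, -0.9, 3.3]
grip_width: 0.0003
```

Request:
{"op": "jog_arm", "data": {"deltas": [[[0,0,0,0,0.05,0,-1],[0,0,0,0,0,0,-1]]]}}

```text
clock: 19.08
eef_pos: [0.5651, -0.0439, 0.0352]
ee_rot: [-1.501, -0.546, 0.545]
contact_force: [-0.4, 0.1, 3.8]
grip_width: 0.0004
```

Touched at 3–4 N. Withdrawing straight up.

Request:
{"op": "jog_arm", "data": {"deltas": [[[0,0,0,0,-0.5,0,-1],[0,0,0,0,-1,0,-1],[0,0,0,0,-1,0,-1],[0,0,0,0,-1,0,-1],[0,0,0,0,-1,0,-1],[0,0,0,0,-1,0,-1],[0,0,0,0,-1,0,-1],[0,0,0,0,0,0,-1],[0,0,0,0,0,0,-1]]]}}

```text
clock: 20.2
eef_pos: [0.5643, -0.0437, 0.1645]
ee_rot: [-1.5, -0.545, 0.546]
contact_force: [0.3, -0.3, -0.2]
grip_width: 0.0007
```

```bash
python3 - <<'E'
from h import *
snap('scene','s9.png'); s=manip.get_state(); print(s['eef_pos'],s['contact_force'],s['clock'])
E
```

```text
[ 0.56414264 -0.04365685  0.16418899] [-0.38325931  0.5336629  -0.67031099] 20.25
```

View pics/s9.png

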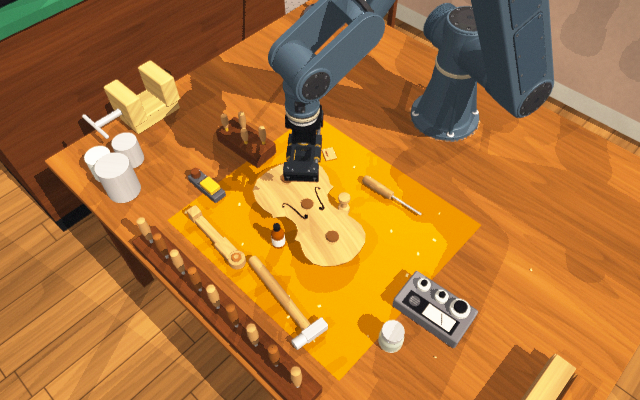

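Everything is where it was: bottle (277,236), spool (344,200), jar (391,336), and the meter with its buttons up. The hand is clear, so I'll hand in.

```bash
python3 -c "
from station import manip
print(manip.sign_off())"
```

```text
the job is handed in; nothing more can be done
None
```

I took the tap-tone reading and handed the job in at about 20 s of the 38 s allowed; no verdict was reported.

- **Start button:** I pressed the large button with closed fingertips. It met resistance at about 1.7 N and reached its stop at 8.9 N, then I let it go.
- **Bridge pad:** I touched the cork pad between the f-holes at 3–4 N, well under the 20 N limit, and withdrew straight up.

**Last checks:** the final picture shows the bystanders at the places they had in the first view. The meter looks unchanged, the hand is clear, and the force reading is within sensor noise (under 1 N). I had no direct joint readings, so the press and the spring-back are judged from force and pictures.

**What disagreed:**
- **Fingertips:** contact on both the button and the pad came with the TCP at z of about 0.037 m. That puts the closed fingertips about 25 mm behind the TCP, not 14 mm ahead of it as the description says. I found contact by small force-watched steps, and turned the hand first so its body stayed off the small buttons.
- **Cameras:** the two views differed by about 5–6 mm in x at the button and the pad, so I aimed between them.

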